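# Screw the objective into the inverted microscope

### The job

Take the microscope objective out of its grey storage cup and screw it, lens up, into the sprung nosepiece of the inverted microscope. To keep from cross-threading it, rest it on the nosepiece with a light press and turn it backward (anticlockwise seen from above) until you feel it drop a step, and only then turn it forward (clockwise) until its shoulder sits flush on the nosepiece and it is nipped up gently. Press lightly enough that the sprung nosepiece never bottoms, do not overtighten, let go of it, and leave the things around the work where they lie.

Things in the scene. Friction and masses are not known exactly. Their poses are not given: they have to be found in the camera images.
- objective: Metal microscope objective, 59 mm tall, 0.18 kg, upright in the storage cup, lens up. Origin: centre of the underside of its pilot; z up. Smooth pilot 32 mm across (tapered to 23 mm over its lowest 5 mm) up to the shoulder at 12 mm; straight knurled barrel with a blue ring, 46 mm across, from 12 to 44 mm; then a cone to the lens. Round: hold the barrel at any angle.
- lugs (a point): Centre of the objective at the underside of its three thread lugs, 6 mm above its origin. The lugs stand 120 degrees apart, 39 mm across, 5 mm wide, 1.6 mm thick. Resting on the nosepiece they ride on its flat thread face or on one of three short lead-in ramps; dropped into the thread starts they lie about 3.5 mm below the face, screwed home 6 mm.
- shoulder (a point): Centre of the objective's flat shoulder, 12 mm above its origin; it comes to rest on the nosepiece's top face (point port). Fingertips must stay 4 mm or more above the shoulder to clear the nosepiece.
- storage_cup: Grey plastic cup, 54 mm across and 14 mm high, fixed to the worktop, in which the objective stands upright (floor 3 mm above the worktop, bore 43 mm). Origin: centre of its underside.
- microscope: White inverted microscope on a grey plinth, about 190 x 180 x 80 mm without the nosepiece, fixed to the worktop, its stage plate taken off; focus knobs at its sides. Origin: on the worktop exactly below the nosepiece's axis; x points away from its control panel. The nosepiece stands 20 mm above everything else on it.
- port (a point): Centre of the top face of the nosepiece, a dark upright tube 54 mm across with a light band, 102 mm above the worktop; z up. Its bore takes the pilot with 1.5 mm to spare all round. In it, flush with the face, a right-hand thread with three starts 120 degrees apart begins; where the starts lie differs every time and does not follow the microscope's yaw.
- bore (a point): On the nosepiece's axis, 6 mm below its face. Turned backward (anticlockwise from above), after at most a third of a turn, the lugs fall 3.5 mm into the thread starts; about 10 degrees farther back they climb the next ramp to the face again. From the drop, about 1.5 rad of clockwise turning, sinking 2.3 mm per rad, brings the shoulder flush.
- carriage (a joint): How far the sprung nosepiece is pushed down, m: 0 at rest, stop at 0.010. It starts to move at about 3 N of press and takes 1 N more per mm.
- nosepiece (a joint): Small elastic twist of the nosepiece ring under torque, rad, 2 N m per rad: 0 at rest, positive when dragged clockwise seen from above (tightening), negative when dragged anticlockwise. Rubbing the lugs over the thread face at 6 N of press gives 0.02 to 0.035; nipping up gently is 0.10 to 0.15 (0.2 to 0.3 N m).
- stage_plate: Bystander: the microscope's dark stage plate, 116 x 116 x 6 mm with a round opening, lying flat. Origin: centre of its underside.
- canister_lid: Bystander: grey plastic canister lid, 53 mm across, 56 mm tall. Origin: centre of its underside.
- loupe: Bystander: folding loupe, 24 x 38 x 18 mm. Origin: centre of its underside.
- tweezers: Bystander: steel tweezers, 14 x 128 x 8 mm, lying flat. Origin: centre of the underside.
- bangle: Bystander: gold bangle, 68 x 82 x 8 mm, lying flat. Origin: centre of its underside.
There are look-alikes about, which are no part of the job. Leave any purple or turquoise look-alike of the objective alone.

How it is judged:
By the outcome, as a careful person would: the job done as asked, in the order asked, and still so for the second after the job is handed in, with the robot touching nothing.
It also fails if it takes over 72 s, if anything falls off the work surface, if the arm or the gripper's body presses on something with over 40 N, if the wrist force passes 120 N, or if a joint passes its speed limit or range.

### The arm

A 6-joint arm with a two-finger parallel gripper is mounted at the origin on a cart in front of the work surface, level with it; the furniture and walls round the work are solid. World frame = base frame: x ahead of the robot, y to its left, z up, the work surface at z = 0. Lengths are in mm, angles in rad, forces in N, time in s.
With the tool pointing down it reaches from about 300 to 750 mm from the base axis. Payload 8.5 kg.
Tool frame: the origin (TCP) lies at the very end of the fingers, on their centre line; the grasp point (between the pads) lies 19 mm behind it; z points along the fingers, y is the line along which they close (so a half turn about z gives the same grasp; the last joint's range is limited). The gripper opens to 85 mm and grips with 20 to 120 N. Pads are 22 mm wide; open, the fingers measure 114 mm over their backs; the gripper's body (76 mm by 85 mm) begins 54 mm behind the grasp point. The pads swing forward as they close: fully open they stand 13 mm farther back than shut.
Start: joints at [1.019, 0.381, 1.297, -0, 1.464, -0.215], TCP at [181.748, 519.084, 205.222] pointing down, gripper open.
Joint ranges: [-3.11, 3.11], [-0.89, 2.33], [0.22, 2.48], [-1.42, 4.56], [0.17, 2.85], [-2.88, 2.88]. Speed limits (rad/s): [2.39, 2.39, 3.14, 3.14, 3.14, 3.14].

### API

Orientations are given as a unit quaternion [w, x, y, z].
In Python, from station import bot gives the robot as it stands.
- The arm moves only by the tool jog_arm, never from a script. Its argument "commands" is a list of rows, each a list of 7 numbers: the shift along the world's x, y, z in cm, then the turn, a rotation vector about the world's x, y, z in rad, then the finger opening in cm, from 0 to 8.54. In form: [[x, y, z, ax, ay, az, gripper], ...]. A call has 1 to 5 rows; each row is the pose to reach, as a shift and turn from the pose commanded when the call began; what a row does not reach only later rows make up. A row lasts 1/10 s, in which the tool goes at most 50 mm and 8.59 degrees, less where a joint would pass 70% of its speed; a pose out of reach is approached as far as the arm can. A call with a gripper value outside its range is refused whole. The fingers move at their own pace and stop on an object; the grip force is fixed at half the most. Time passes only in rows, so rows that repeat a pose let the fingers close. It gives the time, the measured TCP pose, the force, the opening and the grip force at its end, in the units of the state.
- bot.sense(): the state, without advancing time (a new reading comes with each control period).
- bot.capture(name): name is "side" or "top" or "wrist"; returns the picture (384x512x3 uint8, red, green, blue); there is no depth.
- bot.camera_model(name): a dict with "intrinsics" (3x3 intrinsics, pixels), "pose" (4x4, takes a point from camera to world coordinates); the wrist camera has in their place "hand_eye" (4x4, takes a point from camera to tool coordinates, whose origin is the TCP and whose axes are the flange's). Camera axes: x right, y up, looking along -z (the intrinsics and any distortion apply to the point x, -y, -z); pixel columns grow to the right and rows downward; lengths in mm; the calibration is good to about 2 mm. A picture is of the moment at which its call begins: read the wrist's pose just before it. camera_model takes no time and is no camera call.
- bot.finish_job(): hands the job in; it is judged then, once.
The state is a dict: "time_s": time; "q": joint angles; "joint_vel": joint speeds; "joint_torque": joint torques, N m; "ee_pos": TCP position; "tool_rot": TCP orientation; "ft_force": force on the tool from outside, world axes, zero at the start; "wrist_torque": the same for the moment, N m; "opening": finger opening in mm; "grip_force": force on a finger pad.
Only numpy, scipy, OpenCV 4.12 (cv2) and the standard library are available. Lean on these libraries where they do the work, as an engineer would, in place of code of your own. Each camera call takes 0.05 s, during which the arm holds its last target. There are 200 camera calls.

## Working session

There is one attempt and no reset: what is moved stays moved. The work goes in short steps, Python scripts to look and compute and a tool call to move; the robot and the scene stay as the last step left them, time stands still between calls to the robot, and variables do not carry over. Pictures are saved under pics/ and viewed, at most 12 in all, crops included, and the job is handed in when it is done.

Besides the shell and the picture viewer there is one more tool, called after ">>>" as name(argument=value, ...), one argument or row to a line, values as JSON. jog_arm: Moves the arm, as the interface text tells. Its arguments: {"type":"object","properties":{"commands":{"type":"array"}},"required":["commands"]}

```bash
mkdir -p pics; ls
cat > h.py <<'E'
import numpy as np,cv2
from station import bot
def snap(n,f):
    im=bot.capture(n); cv2.imwrite('pics/'+f,im[:,:,::-1]); return im
def ray(n,u,v,st=None):
    m=bot.camera_model(n); K=np.array(m['intrinsics']); 
    if n=='wrist':
        from scipy.spatial.transform import Rotation as R
        s=st or bot.sense(); T=np.eye(4); q=s['tool_rot']; T[:3,:3]=R.from_quat([q[1],q[2],q[3],q[0]]).as_matrix(); T[:3,3]=s['ee_pos']
        P=T@np.array(m['hand_eye'])
    else: P=np.array(m['pose'])
    p=np.array([u,v],float).reshape(1,1,2)
    d=np.array(m.get('distortion',np.zeros(5)),float)
    x,y=cv2.undistortPoints(p,K,d)[0,0]
    return P[:3,3],P[:3,:3]@np.array([x,-y,-1])
def at(n,u,v,z,st=None):
    o,d=ray(n,u,v,st); return o+d*(z-o[2])/d[2]
E
python3 - <<'E'
from h import *
a=snap('top','top.png');b=snap('side','side.png')
s=bot.sense();print(s)
for n in('top','side','wrist'):print(n,bot.camera_model(n))
E
```

```text
pics
{'time_s': 0.1, 'q': array([ 1.01868148e+00,  3.81113331e-01,  1.29816815e+00, -1.40962619e-06,
        1.46359147e+00, -2.15257994e-01]), 'joint_vel': array([-0.00031546, -0.00124735, -0.00249168, -0.00010575, -0.00147706,
       -0.00066875]), 'joint_torque': array([ 3.87915745e-03, -4.49216509e+01, -2.31657314e+01, -2.20331708e-04,
        3.66632696e-03, -3.63572212e-07]), 'ee_pos': array([181.60897149, 518.83757382, 204.68742215]), 'tool_rot': array([-2.38983909e-04,  1.67633110e-01,  9.85849243e-01, -5.93865238e-04]), 'ft_force': array([0.16186726, 0.13779738, 0.12146151]), 'wrist_torque': array([ 0.01229121,  0.04318187, -0.04371907]), 'grip_force': 0.0, 'opening': 85.27119724497491}
top {'intrinsics': array([[451.84174408,   0.        , 251.20339162],
       [  0.        , 451.84174408, 192.94771944],
       [  0.        ,   0.        ,   1.        ]]), 'pose': array([[-2.35603235e-03,  9.81065825e-01, -1.93660261e-01,
         2.68811231e+02],
       [-9.99975917e-01, -3.57558678e-03, -5.94809889e-03,
         6.11391128e+00],
       [-6.52792561e-03,  1.93641583e-01,  
[... 483 characters left out ...]
      [-1.11972656e-02,  8.28304905e-01,  5.60165695e-01,
         8.92446317e+02],
       [ 0.00000000e+00,  0.00000000e+00,  0.00000000e+00,
         1.00000000e+00]])}
wrist {'intrinsics': array([[264.81308792,   0.        , 254.55383314],
       [  0.        , 264.81308792, 190.63046681],
       [  0.        ,   0.        ,   1.        ]]), 'hand_eye': array([[ 2.21589046e-04,  9.53926199e-01,  3.00041259e-01,
         7.63284738e+01],
       [ 9.99999064e-01,  1.93617142e-04, -1.35409811e-03,
         4.77366874e-01],
       [-1.34980280e-03,  3.00041279e-01, -9.53925264e-01,
        -1.68593652e+02],
       [ 0.00000000e+00,  0.00000000e+00,  0.00000000e+00,
         1.00000000e+00]])}
```

View pics/top.png

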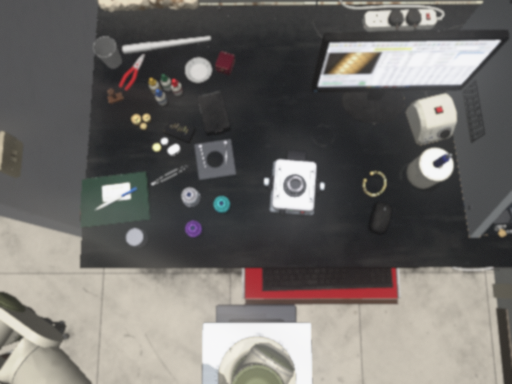

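View pics/side.png

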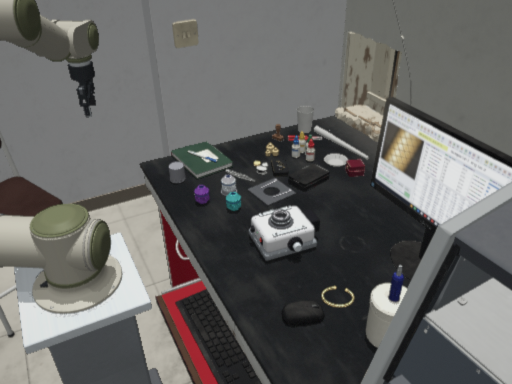

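The top view shows the real objective (silver) at about (190,196), the purple look-alike at (193,228), the turquoise one at (222,204) and the nosepiece at (294,184). The side view agrees: objective at (229,184), nosepiece at (282,217).

Run:
```python
from h import *
for n,u,v,z in(('top',190,196,55),('side',229,180,50),('top',193,228,55),('top',222,204,55),('top',294,184,102),('side',280,215,102),('top',134,237,56)):print(n,u,v,at(n,u,v,z).round(1))
im=cv2.imread('pics/top.png')[150:260,120:340];cv2.imwrite('pics/c.png',cv2.resize(im,None,fx=3.5,fy=3.5,interpolation=2))
```

```text
top 190 196 [523. 198.  55.]
side 229 180 [527.1 192.4  50. ]
top 193 228 [426.5 186.8  55. ]
top 222 204 [498.3 101.6  55. ]
top 294 184 [ 548.4 -110.6  102. ]
side 280 215 [ 545.9 -117.2  102. ]
top 134 237 [400.3 360.2  56. ]
```

View pics/c.png

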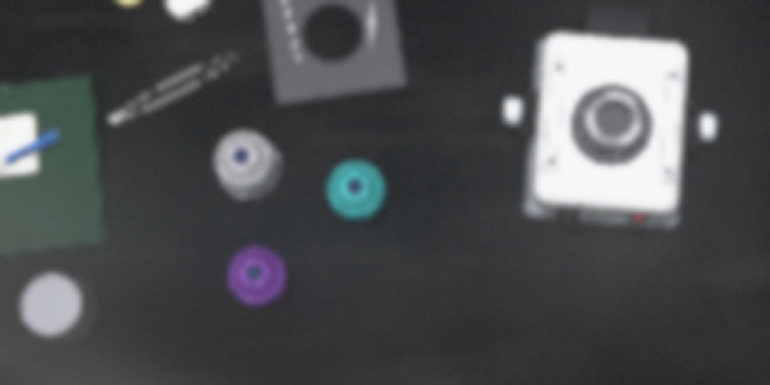

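>>> jog_arm(
  commands=[
    [2.3, -2.15, -0.3, 0, 0, -0.145, 8.5],
    [4.6, -4.3, -0.6, 0, 0, -0.29, 8.5],
    [6.9, -6.45, -0.9, 0, 0, -0.435, 8.5],
    [9.2, -8.6, -1.2, 0, 0, -0.58, 8.5],
    [11.4, -10.8, -1.5, 0, 0, -0.725, 8.5],
  ],
)

```text
time_s: 0.6
ee_pos: [296.5, 410.0, 189.8]
tool_rot: [-0.0, 0.509, 0.861, -0.0]
ft_force: [-1.0, -0.3, 0.1]
opening: 85.4
grip_force: 0.0
```

>>> jog_arm(
  commands=[
    [2.3, -2.15, -0.3, 0, 0, -0.145, 8.5],
    [4.6, -4.3, -0.6, 0, 0, -0.29, 8.5],
    [6.9, -6.45, -0.9, 0, 0, -0.435, 8.5],
    [9.2, -8.6, -1.2, 0, 0, -0.58, 8.5],
    [11.4, -10.8, -1.5, 0, 0, -0.725, 8.5],
  ],
)

```text
time_s: 1.1
ee_pos: [410.5, 302.0, 174.9]
tool_rot: [-0.0, 0.781, 0.624, -0.0]
ft_force: [0.7, -0.1, -0.2]
opening: 85.0
grip_force: 0.0
```

>>> jog_arm(
  commands=[
    [2.3, -2.15, -0.3, 0, 0, -0.145, 8.5],
    [4.6, -4.3, -0.6, 0, 0, -0.29, 8.5],
    [6.9, -6.45, -0.9, 0, 0, -0.435, 8.5],
    [9.2, -8.6, -1.2, 0, 0, -0.58, 8.5],
    [11.5, -10.7, -1.5, 0, 0, -0.725, 8.5],
  ],
)

```text
time_s: 1.6
ee_pos: [525.4, 195.0, 159.8]
tool_rot: [-0.0, 0.952, 0.307, -0.0]
ft_force: [0.2, -0.6, 0.5]
opening: 85.2
grip_force: 0.0
```

>>> jog_arm(
  commands=[
    [0, 0, 0, 0, 0, 0, 8.5],
    [0, 0, 0, 0, 0, 0, 8.5],
    [0, 0, 0, 0, 0, 0, 8.5],
  ],
)

```text
time_s: 1.9
ee_pos: [524.0, 196.7, 160.2]
tool_rot: [-0.0, 0.951, 0.311, -0.0]
ft_force: [1.0, -0.3, 0.8]
opening: 85.2
grip_force: 0.0
```

Run:
```python
from h import *
s=bot.sense();print(s['q'],s['ee_pos'],s['tool_rot'])
im=snap('wrist','w1.png')
```

```text
[1.47423856e-01 4.33689465e-01 1.34662038e+00 1.89775466e-04
 1.36185668e+00 1.08638023e+00] [524.04121955 196.6625298  160.1677254 ] [-1.39623315e-04  9.50517032e-01  3.10672305e-01 -2.67308201e-04]
```

View pics/w1.png

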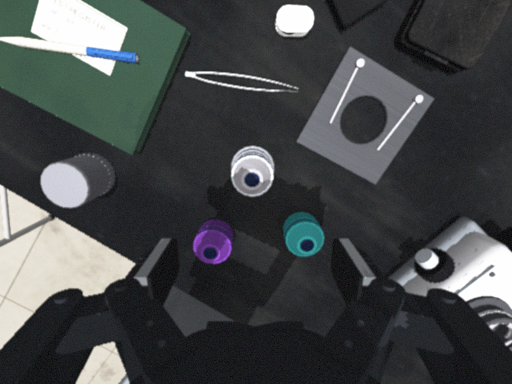

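Wrist view: the silver objective has its lens at about (252,180) and its cup rim centred near (253,160). The turquoise and purple ones lie below it.

Run:
```python
from h import *
for u,v,z in((252,180,62),(253,160,15),(303,234,0),(210,253,62)):print(u,v,at('wrist',u,v,z).round(1))
im=cv2.imread('pics/w1.png')[130:210,210:300];cv2.imwrite('pics/c2.png',cv2.resize(im,None,fx=6,fy=6,interpolation=2))
```

```text
252 180 [526.7 202.2  62. ]
253 160 [536.9 208.8  15. ]
303 234 [492.2  91.4   0. ]
210 253 [428.8 190.2  62. ]
```

View pics/c2.png

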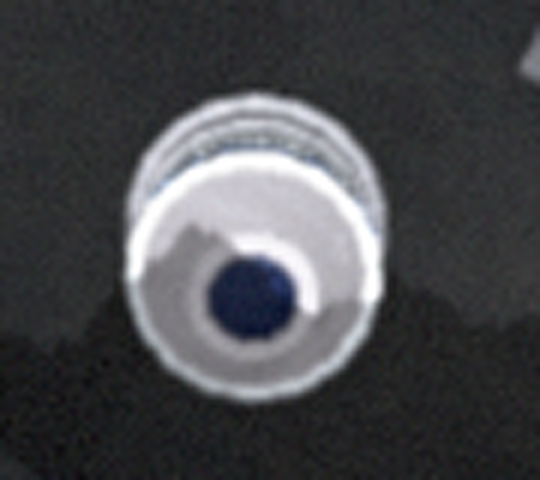

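Run:
```python
from h import *
for u,v,z in((252,179.5,62),(252.5,175.8,47)):print(u,v,at('wrist',u,v,z).round(1))
for n,u,v,z in(('top',188.9,194.9,62),('top',294.9,185.4,102)):print(n,u,v,at(n,u,v,z).round(1))
```

```text
252 179.5 [527.1 202.5  62. ]
252.5 175.8 [527.5 202.3  47. ]
top 188.9 194.9 [525.  200.3  62. ]
top 294.9 185.4 [ 544.3 -113.1  102. ]
```

>>> jog_arm(
  commands=[
    [0.27, 0.54, -3.5, 0, 0, 0, 8.5],
    [0.27, 0.54, -7, 0, 0, 0, 8.5],
    [0.27, 0.54, -10.5, 0, 0, 0, 8.5],
    [0.27, 0.54, -13, 0, 0, 0, 8.5],
    [0.27, 0.54, -14.1, 0, 0, 0, 8.5],
  ],
)

```text
time_s: 2.45
ee_pos: [525.9, 202.0, 17.3]
tool_rot: [-0.0, 0.951, 0.311, -0.002]
ft_force: [0.7, 0.6, 0.6]
opening: 84.7
grip_force: 0.0
```

>>> jog_arm(
  commands=[
    [0, 0, 0, 0, 0, 0, 8.5],
    [0, 0, 0, 0, 0, 0, 6],
    [0, 0, 0, 0, 0, 0, 5.5],
    [0, 0, 0, 0, 0, 0, 5.2],
    [0, 0, 0, 0, 0, 0, 5],
  ],
)

```text
time_s: 2.95
ee_pos: [527.8, 201.6, 19.9]
tool_rot: [0.0, 0.951, 0.31, 0.001]
ft_force: [0.1, -0.2, -0.6]
opening: 50.4
grip_force: 0.0
```

>>> jog_arm(
  commands=[
    [0, 0, 0, 0, 0, 0, 4.8],
    [0, 0, 0, 0, 0, 0, 4.6],
    [0, 0, 0, 0, 0, 0, 4.4],
    [0, 0, 0, 0, 0, 0, 4.2],
    [0, 0, 0, 0, 0, 0, 4],
  ],
)

```text
time_s: 3.45
ee_pos: [527.4, 201.8, 19.5]
tool_rot: [-0.0, 0.951, 0.31, 0.0]
ft_force: [-1.8, 1.7, 3.8]
opening: 40.1
grip_force: 5.1
```

Run:
```python
from h import *
s=bot.sense();print(s['opening'],s['grip_force'],s['ft_force'],s['ee_pos'])
a=snap('wrist','w2.png');b=snap('side','s2.png')
c=cv2.resize(b[140:240,180:290],None,fx=4,fy=4,interpolation=2)
d=cv2.resize(a[200:384,150:350],None,fx=1.8,fy=1.8,interpolation=2)
o=np.zeros((420,800,3),np.uint8);o[:400,:440]=c;o[:331,440:800]=d
cv2.imwrite('pics/m2.png',o[:,:,::-1])
```

```text
40.08304100556143 5.066333287395537 [-1.82919685  1.73517597  3.77391214] [527.3792878  201.76836602  19.46898221]
```

View pics/m2.png

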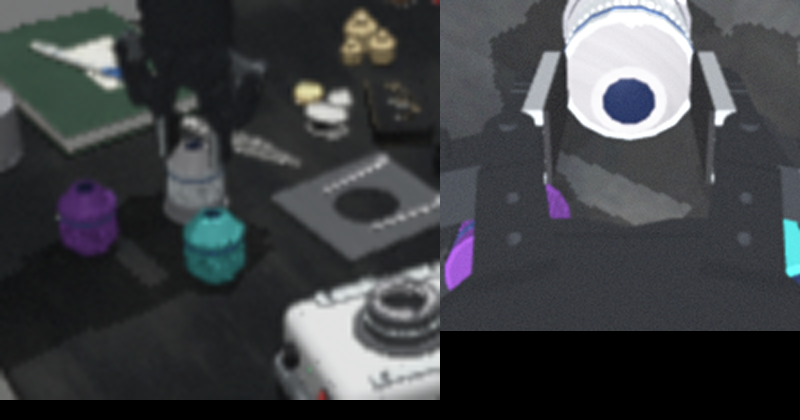

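The wrist crop shows the lens at about image (255,256) with a pad on each side. In the side view the fingertips end near the cone, above the blue ring, so the fingers look too high or off-centre. I'll check by projecting known points.

```bash
cat >> h.py <<'E'
def proj(n,p,st=None):
    m=bot.camera_model(n);K=np.array(m['intrinsics'])
    if n=='wrist':
        from scipy.spatial.transform import Rotation as R
        s=st or bot.sense(); T=np.eye(4); q=s['tool_rot']; T[:3,:3]=R.from_quat([q[1],q[2],q[3],q[0]]).as_matrix(); T[:3,3]=s['ee_pos']
        P=T@np.array(m['hand_eye'])
    else:P=np.array(m['pose'])
    c=P[:3,:3].T@(np.array(p)-P[:3,3]); return (K@np.array([c[0],-c[1],-c[2]])/-c[2])[:2].round(1)
E
python3 - <<'E'
from h import *
from scipy.spatial.transform import Rotation as R
s=bot.sense();e=s['ee_pos'];q=s['tool_rot'];Rm=R.from_quat([q[1],q[2],q[3],q[0]]).as_matrix()
for l in ([0,20,0],[0,-20,0],[0,20,-19],[0,-20,-19],[0,0,-43],[0,23,-28],[0,-23,-28]):
    p=e+Rm@np.array(l,float);a=proj('side',p);b=proj('wrist',p)
    print(l,p.round(),'side crop',(a-[180,140])*4,'wrist crop',(b-[150,200])*1.8+[440,0])
print(at('wrist',255.5,255.6,62),at('side',180+193/4,140+143/4,62))
E
```

```text
[0, 20, 0] [539. 186.  19.] side crop [214.4 191.2] wrist crop [680.3   43.56]
[0, -20, 0] [516. 218.  20.] side crop [172.8 180. ] wrist crop [576.62  43.56]
[0, 20, -19] [539. 186.  38.] side crop [213.6 172. ] wrist crop [686.06  66.6 ]
[0, -20, -19] [516. 218.  39.] side crop [171.6 160.8] wrist crop [571.04  66.42]
[0, 0, -43] [527. 202.  62.] side crop [190.8 142. ] wrist crop [628.46 103.68]
[0, 23, -28] [541. 183.  47.] side crop [216.  163.6] wrist crop [698.3  79.2]
[0, -23, -28] [514. 220.  48.] side crop [168.  150.8] wrist crop [558.8  79.2]
[528.40518543 201.92614539  62.        ] [528.42083663 199.95633638  62.        ]
```

>>> jog_arm(
  commands=[
    [0, 0, 0, 0, 0, 0, 3.9],
    [0, 0, 0, 0, 0, 0, 3.8],
    [0, 0, 0, 0, 0, 0, 3.7],
  ],
)

```text
time_s: 3.85
ee_pos: [527.5, 201.8, 19.9]
tool_rot: [-0.0, 0.951, 0.31, 0.0]
ft_force: [-3.6, 2.2, 8.7]
opening: 37.7
grip_force: 27.3
```

Run:
```python
from h import *
a=snap('wrist','w3.png')[195:305,190:320]
cv2.imwrite('pics/m3.png',cv2.resize(a,None,fx=5,fy=5,interpolation=2)[:,:,::-1])
```

```text
(no output)
```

View pics/m3.png

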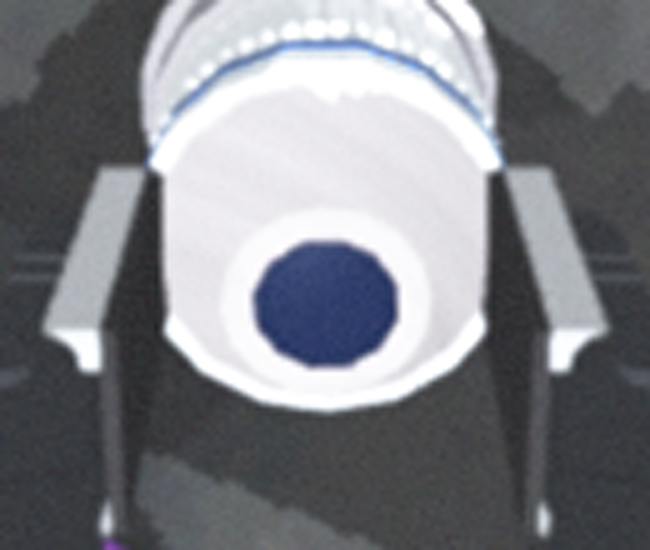

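Run:
```python
from h import *
from scipy.spatial.transform import Rotation as R
s=bot.sense();e=s['ee_pos'];q=s['tool_rot'];Rm=R.from_quat([q[1],q[2],q[3],q[0]]).as_matrix()
for x in(11,-11):
  for z in(0,-5,-10,-19,-28,-33,-40,-50):
    p=e+Rm@np.array([x,19,z],float);print(x,z,(proj('wrist',p)-[190,195])*5)
for z,r in((47,23),(62,7),(15,23),(47,0),(62,0)):
  print(z,[((proj('wrist',[528+r*c*Rm[0,i],202+r*c*Rm[1,i],z])-[190,195])*5).round().tolist() for i in(0,1) for c in(1,-1)])
```

```text
11 0 [463.   72.5]
11 -5 [466.5  86. ]
11 -10 [470.5 100.5]
11 -19 [478.5 129. ]
11 -28 [487.  160.5]
11 -33 [492.5 179.5]
11 -40 [500.  208.5]
11 -50 [513.  254.5]
-11 0 [458.  217.5]
-11 -5 [461.5 234.5]
-11 -10 [465.  252.5]
-11 -19 [472.5 287.5]
-11 -28 [480.5 326.5]
-11 -33 [485.  349.5]
-11 -40 [492.5 385. ]
-11 -50 [504. 441.]
47 [[325.0, 57.0], [325.0, 403.0], [518.0, 238.0], [132.0, 238.0]]
62 [[325.0, 247.0], [325.0, 361.0], [389.0, 304.0], [260.0, 304.0]]
15 [[325.0, -26.0], [324.0, 272.0], [487.0, 128.0], [163.0, 128.0]]
47 [[325.0, 238.0], [325.0, 238.0], [325.0, 238.0], [325.0, 238.0]]
62 [[325.0, 304.0], [325.0, 304.0], [325.0, 304.0], [325.0, 304.0]]
```

The crop shows the finger ends at about z 48 (rows 170–325), clamping the cone, so the real fingertips sit some 29 mm behind the reported TCP. The close reading and the 37.7 mm opening agree with that. I'll open and go about 24 mm lower, in steps with a force check.

>>> jog_arm(
  commands=[
    [0.05, 0, 0, 0, 0, 0, 7.4],
    [0.05, 0, 0, 0, 0, 0, 7.4],
    [0.05, 0, 0, 0, 0, 0, 7.4],
    [0.05, 0, -0.4, 0, 0, 0, 7.4],
    [0.05, 0, -0.8, 0, 0, 0, 7.4],
  ],
)

```text
time_s: 4.4
ee_pos: [527.9, 201.4, 10.8]
tool_rot: [0.0, 0.951, 0.31, -0.0]
ft_force: [-0.1, -0.0, 0.1]
opening: 74.2
grip_force: 0.0
```

>>> jog_arm(
  commands=[
    [0, 0, -0.2, 0, 0, 0, 7.4],
    [0, 0, -0.4, 0, 0, 0, 7.4],
    [0, 0, -0.6, 0, 0, 0, 7.4],
    [0, 0, -0.6, 0, 0, 0, 7.4],
  ],
)

```text
time_s: 4.8
ee_pos: [527.8, 201.5, 4.9]
tool_rot: [-0.0, 0.951, 0.31, -0.0]
ft_force: [0.9, 0.7, -0.2]
opening: 73.8
grip_force: 0.0
```

>>> jog_arm(
  commands=[
    [0, 0, -0.3, 0, 0, 0, 7.4],
    [0, 0, -0.6, 0, 0, 0, 7.4],
    [0, 0, -0.9, 0, 0, 0, 7.4],
    [0, 0, -0.9, 0, 0, 0, 7.4],
  ],
)

```text
time_s: 5.2
ee_pos: [527.7, 201.4, -4.3]
tool_rot: [-0.0, 0.951, 0.31, -0.0]
ft_force: [0.3, -0.4, -0.1]
opening: 74.0
grip_force: 0.0
```

>>> jog_arm(
  commands=[
    [0, 0, 0, 0, 0, 0, 6],
    [0, 0, 0, 0, 0, 0, 5.2],
    [0, 0, 0, 0, 0, 0, 4.8],
    [0, 0, 0, 0, 0, 0, 4.4],
    [0, 0, 0, 0, 0, 0, 4],
  ],
)

```text
time_s: 5.7
ee_pos: [528.0, 201.6, -3.3]
tool_rot: [0.0, 0.951, 0.31, 0.0]
ft_force: [-1.8, 0.4, 4.7]
opening: 44.6
grip_force: 60.5
```

>>> jog_arm(
  commands=[
    [0, 0, 0, 0, 0, 0, 3],
    [0, 0, 0, 0, 0, 0, 2],
    [0, 0, 0, 0, 0, 0, 1],
  ],
)

```text
time_s: 6.0
ee_pos: [528.1, 201.6, -3.3]
tool_rot: [0.0, 0.951, 0.31, 0.0]
ft_force: [-1.4, 0.1, 5.2]
opening: 44.3
grip_force: 60.5
```

Run:
```python
from h import *
a=snap('wrist','w4.png')[170:320,170:340]
cv2.imwrite('pics/m4.png',cv2.resize(a,None,fx=4,fy=4,interpolation=2)[:,:,::-1])
```

```text
(no output)
```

View pics/m4.png

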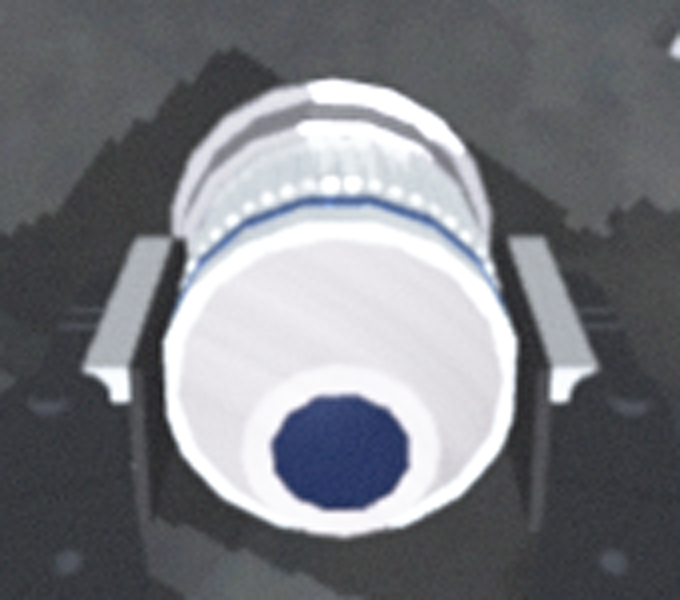

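The barrel is now held squarely: lens at crop (342,452), pads at the barrel edges. Next I lift, then stop 70 mm short of the nosepiece for a close look.

Run:
```python
from h import *
s=bot.sense();e=s['ee_pos'];print(e)
for u,v,z in((255.5,283,62),(255.2,263.5,47)):print(at('wrist',u,v,z)-e)
```

```text
[528.06161204 201.54429958  -3.29256143]
[ 5.46593989e-01 -2.73917018e-02  6.52925614e+01]
[ 0.98179525  0.42113789 50.29256143]
```

>>> jog_arm(
  commands=[
    [0, 0, 0.5, 0, 0, 0, 1],
    [0, 0, 1.5, 0, 0, 0, 1],
    [0, 0, 3.5, 0, 0, 0, 1],
    [0, 0, 6, 0, 0, 0, 1],
    [0, 0, 9, 0, 0, 0, 1],
  ],
)

```text
time_s: 6.55
ee_pos: [527.4, 201.4, 87.1]
tool_rot: [-0.0, 0.951, 0.31, -0.001]
ft_force: [0.2, -0.0, -1.7]
opening: 44.0
grip_force: 61.4
```

>>> jog_arm(
  commands=[
    [0, -1.5, 2, 0, 0, 0, 1],
    [0, -4.5, 4, 0, 0, 0, 1],
    [0, -8, 4, 0, 0, 0, 1],
    [-0.5, -12, 4, 0, 0, 0, 1],
    [-1, -16, 4, 0, 0, 0, 1],
  ],
)

```text
time_s: 7.05
ee_pos: [517.6, 40.2, 126.9]
tool_rot: [0.0, 0.951, 0.31, 0.0]
ft_force: [1.2, -0.6, -1.5]
opening: 44.3
grip_force: 61.4
```

>>> jog_arm(
  commands=[
    [-0.5, -4, 0, 0, 0, 0, 1],
    [-1, -8, 0, 0, 0, 0, 1],
    [-1.5, -12, 0, 0, 0, 0, 1],
    [-2.2, -16, 0, 0, 0, 0, 1],
    [-2.8, -19.7, 0, 0, 0, 0, 1],
  ],
)

```text
time_s: 7.55
ee_pos: [489.3, -157.3, 126.8]
tool_rot: [0.0, 0.951, 0.31, 0.0]
ft_force: [0.9, 0.8, -2.1]
opening: 44.5
grip_force: 61.4
```

>>> jog_arm(
  commands=[
    [0, 0, 0, 0, 0, 0, 1],
    [0, 0, 0, 0, 0, 0, 1],
    [0, 0, 0, 0, 0, 0, 1],
    [0, 0, 0, 0, 0, 0, 1],
  ],
)

```text
time_s: 7.95
ee_pos: [490.1, -154.5, 126.4]
tool_rot: [-0.0, 0.951, 0.31, 0.0]
ft_force: [0.4, -1.2, -2.4]
opening: 44.3
grip_force: 61.5
```

Run:
```python
from h import *
s=bot.sense();print(s['q'],s['ee_pos'],s['tool_rot'],s['ft_force'],s['wrist_torque'],s['grip_force'])
a=snap('wrist','w5.png');print(proj('wrist',[546,-115,102],s))
cv2.imwrite('pics/m5.png',cv2.resize(a[70:330,110:400],None,fx=2.3,fy=2.3,interpolation=2)[:,:,::-1])
```

```text
[-5.36150013e-01  3.92632647e-01  1.52582883e+00  1.46645363e-04
  1.22319843e+00  4.03277354e-01] [ 490.0610374  -154.47436391  126.37294815] [-7.07083393e-05  9.50591845e-01  3.10443454e-01  2.97251833e-05] [ 0.35626437 -1.22798742 -2.43031974] [ 0.03006278 -0.00302022 -0.02631096] 61.48955583572388
[256.4 120.8]
```

View pics/m5.png

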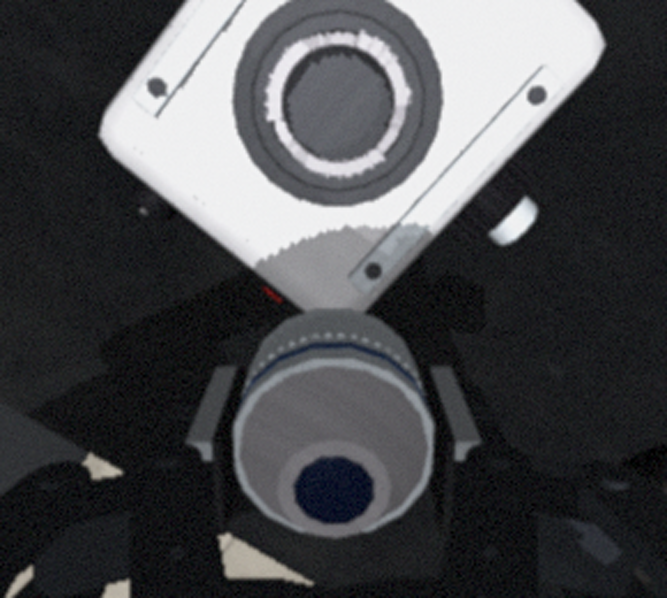

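Nosepiece seen with its bore centred at about crop (339,104), image about (257.5,115). The held objective is vertical, with its lens at crop (333,490). I'll fit ellipses to get the centre more precisely.

Run:
```python
from h import *
from scipy.spatial.transform import Rotation as R
st=dict(ee_pos=np.array([490.061,-154.474,126.373]),tool_rot=[-7e-5,.950592,.310443,3e-5])
g=cv2.cvtColor(cv2.imread('pics/w5.png'),cv2.COLOR_BGR2GRAY).astype(float)
c=np.array([257.2,114.5])
for r0,r1,sg,nm in((18,27,1,'bore edge'),(28,36,-1,'ring outer'),(34,42,-1,'face?'),(42,50,1,'base')):
    pts=[]
    for a in np.linspace(0,2*np.pi,120,endpoint=False):
        r=np.arange(r0,r1,.25); m=np.stack([c[0]+r*np.cos(a),c[1]+r*np.sin(a)],1).astype(np.float32)
        l=cv2.GaussianBlur(cv2.remap(g.astype(np.float32),m[:,0].reshape(1,-1),m[:,1].reshape(1,-1),1),(5,1),0)[0]
        d=np.gradient(l)*sg; i=d.argmax()
        if d[i]>1: pts.append(m[i])
    if len(pts)<20: print(nm,'few',len(pts));continue
    e=cv2.fitEllipseAMS(np.array(pts)); p=at('wrist',*e[0],102,st)
    print(nm,len(pts),np.round(e[0],1),np.round(e[1],1),p.round(1))
for a in(0,90,180,270):
    print(a,[int(g[int(round(c[1]+r*np.sin(np.radians(a)))),int(round(c[0]+r*np.cos(np.radians(a))))]) for r in range(16,50)])
print(at('wrist',110+333.5/2.3,70+490/2.3,191.7,st),at('top',294.9,185.4,102))
```

```text
bore edge 120 [256.5 114.4] [49.1 51.1] [ 549.6 -112.5  102. ]
ring outer 120 [256.5 113.9] [61.  63.1] [ 549.8 -112.3  102. ]
face? 120 [256.5 113.5] [72.3 75.2] [ 550.  -112.2  102. ]
base 120 [256.3 112.1] [91.2 94.3] [ 550.7 -111.5  102. ]
0 [101, 97, 93, 89, 90, 89, 84, 73, 128, 212, 226, 224, 225, 216, 171, 148, 113, 99, 100, 93, 82, 83, 92, 96, 95, 97, 95, 94, 97, 153, 231, 241, 240, 241]
90 [94, 99, 99, 90, 90, 87, 87, 91, 91, 150, 150, 222, 222, 225, 225, 177, 177, 113, 113, 101, 101, 79, 79, 92, 92, 91, 91, 94, 94, 230, 230, 239, 239, 240]
180 [103, 106, 101, 104, 106, 99, 90, 66, 76, 147, 227, 233, 232, 233, 226, 200, 158, 114, 93, 93, 87, 81, 77, 88, 90, 86, 90, 91, 90, 87, 132, 209, 239, 238]
270 [105, 105, 105, 105, 89, 89, 58, 58, 65, 65, 206, 206, 220, 220, 185, 185, 86, 86, 105, 105, 107, 107, 104, 104, 83, 83, 101, 101, 102, 102, 106, 106, 103, 103]
[ 490.51022755 -154.31459008  191.7       ] [ 544.27270463 -113.11470337  102.        ]
```

>>> jog_arm(
  commands=[
    [2, 1.4, 0, 0, 0, 0, 1],
    [4, 2.8, 0, 0, 0, 0, 1],
    [5.4, 3.8, -0.5, 0, 0, 0, 1],
    [5.9, 4.2, -1.5, 0, 0, 0, 1],
    [5.9, 4.2, -2.5, 0, 0, 0, 1],
  ],
)

```text
time_s: 8.5
ee_pos: [548.9, -112.8, 100.0]
tool_rot: [-0.0, 0.951, 0.31, -0.0]
ft_force: [-0.9, -0.2, -1.9]
opening: 44.1
grip_force: 61.5
```

>>> jog_arm(
  commands=[
    [0, 0, -0.2, 0, 0, 0, 1],
    [0, 0, -0.4, 0, 0, 0, 1],
    [0, 0, -0.4, 0, 0, 0, 1],
    [0, 0, -0.4, 0, 0, 0, 1],
    [0, 0, -0.4, 0, 0, 0, 1],
  ],
)

```text
time_s: 9.0
ee_pos: [549.0, -113.8, 97.6]
tool_rot: [0.0, 0.951, 0.31, 0.0]
ft_force: [-0.1, -0.2, -1.7]
opening: 43.9
grip_force: 61.5
```

Run:
```python
from h import *
s=bot.sense();print(s['q'],s['ee_pos'],s['tool_rot'],s['ft_force'],s['wrist_torque'],s['grip_force'])
```

```text
[-4.15504488e-01  4.98024606e-01  1.43549501e+00  1.79733443e-05
  1.20743844e+00  5.25820180e-01] [ 548.96425978 -113.76549423   97.58775811] [2.05393586e-04 9.50879130e-01 3.09562238e-01 2.41994410e-04] [-0.12054276 -0.21031532 -1.690538  ] [-0.01566854  0.00254381 -0.00176745] 61.51021957397461
```

>>> jog_arm(
  commands=[
    [0, 0, -0.1, 0, 0, 0, 1],
    [0, 0, -0.2, 0, 0, 0, 1],
    [0, 0, -0.3, 0, 0, 0, 1],
    [0, 0, -0.4, 0, 0, 0, 1],
    [0, 0, -0.4, 0, 0, 0, 1],
  ],
)

```text
time_s: 9.5
ee_pos: [548.9, -113.5, 93.0]
tool_rot: [-0.0, 0.951, 0.31, -0.0]
ft_force: [0.8, -1.0, -1.3]
opening: 44.2
grip_force: 61.5
```

>>> jog_arm(
  commands=[
    [0, 0, -0.05, 0, 0, 0, 1],
    [0, 0, -0.1, 0, 0, 0, 1],
    [0, 0, -0.15, 0, 0, 0, 1],
    [0, 0, -0.2, 0, 0, 0, 1],
    [0, 0, -0.2, 0, 0, 0, 1],
  ],
)

```text
time_s: 10.0
ee_pos: [548.9, -113.5, 91.1]
tool_rot: [-0.0, 0.951, 0.31, -0.0]
ft_force: [-0.1, 0.2, -2.0]
opening: 44.3
grip_force: 61.5
```

Run:
```python
from h import *
s=bot.sense();print(s['q'],s['ee_pos'],s['tool_rot'],s['ft_force'],s['wrist_torque'],s['grip_force'])
```

```text
[-4.15116913e-01  5.05609717e-01  1.44340791e+00 -1.36884703e-06
  1.19269977e+00  5.25891769e-01] [ 548.9147154  -113.51707169   91.13818792] [-4.11205122e-05  9.50829189e-01  3.09715756e-01 -4.69017452e-05] [-0.14005411  0.17954775 -1.95749461] [-0.00048129 -0.0195513  -0.02930565] 61.51089549064636
```

>>> jog_arm(
  commands=[
    [0, 0, -0.05, 0, 0, 0, 1],
    [0, 0, -0.1, 0, 0, 0, 1],
    [0, 0, -0.15, 0, 0, 0, 1],
    [0, 0, -0.15, 0, 0, 0, 1],
  ],
)

```text
time_s: 10.4
ee_pos: [548.9, -113.5, 89.6]
tool_rot: [-0.0, 0.951, 0.31, -0.0]
ft_force: [0.2, -0.2, -1.1]
opening: 44.3
grip_force: 61.5
```

>>> jog_arm(
  commands=[
    [0, 0, -0.05, 0, 0, 0, 1],
    [0, 0, -0.1, 0, 0, 0, 1],
    [0, 0, -0.1, 0, 0, 0, 1],
  ],
)

```text
time_s: 10.7
ee_pos: [549.0, -113.5, 88.8]
tool_rot: [0.0, 0.951, 0.31, 0.0]
ft_force: [-0.5, 0.4, -1.2]
opening: 43.9
grip_force: 61.5
```

>>> jog_arm(
  commands=[
    [0, 0, -0.05, 0, 0, 0, 1],
    [0, 0, -0.1, 0, 0, 0, 1],
    [0, 0, -0.1, 0, 0, 0, 1],
  ],
)

```text
time_s: 11.0
ee_pos: [549.1, -113.6, 87.9]
tool_rot: [0.0, 0.951, 0.31, 0.0]
ft_force: [-0.9, 0.0, 2.0]
opening: 44.3
grip_force: 61.5
```

Run:
```python
from h import *
s=bot.sense();print(s['ee_pos'],s['tool_rot'],s['ft_force'],s['wrist_torque'],s['grip_force'])
```

```text
[ 549.05916601 -113.55879421   87.91449202] [1.43605591e-04 9.50823460e-01 3.09733277e-01 1.58827895e-04] [-0.8509175   0.03546625  1.99320785] [ 0.03336686  0.01328652 -0.00523331] 61.48938775062561
```

>>> jog_arm(
  commands=[
    [0, 0, -0.05, 0, 0, 0, 1],
    [0, 0, -0.1, 0, 0, 0, 1],
    [0, 0, -0.1, 0, 0, 0, 1],
  ],
)

```text
time_s: 11.3
ee_pos: [549.0, -113.6, 86.8]
tool_rot: [0.0, 0.951, 0.31, 0.0]
ft_force: [-0.8, 0.2, 2.4]
opening: 44.4
grip_force: 61.5
```

>>> jog_arm(
  commands=[
    [0, 0, -0.05, 0, 0, 0, 1],
    [0, 0, -0.1, 0, 0, 0, 1],
    [0, 0, -0.1, 0, 0, 0, 1],
  ],
)

```text
time_s: 11.6
ee_pos: [549.1, -113.6, 85.8]
tool_rot: [0.0, 0.951, 0.31, 0.0]
ft_force: [0.2, -0.1, 3.9]
opening: 44.0
grip_force: 61.6
```

Run:
```python
from h import *
s=bot.sense();print(s['ee_pos'],s['tool_rot'],s['ft_force'],s['wrist_torque'],s['grip_force'])
```

```text
[ 549.05765497 -113.56863383   85.8108775 ] [1.16768927e-04 9.50830355e-01 3.09712132e-01 1.34891757e-04] [ 0.18138889 -0.05185024  3.93358941] [ 0.00510887  0.06223284 -0.03119374] 61.62741422653198
```

>>> jog_arm(
  commands=[
    [0, 0, 0, 0, 0, 0.03, 1],
    [0, 0, 0, 0, 0, 0.06, 1],
    [0, 0, 0, 0, 0, 0.09, 1],
    [0, 0, 0, 0, 0, 0.12, 1],
  ],
)

```text
time_s: 12.0
ee_pos: [548.9, -113.3, 85.8]
tool_rot: [-0.0, 0.93, 0.367, 0.0]
ft_force: [0.4, 2.8, 3.3]
opening: 43.9
grip_force: 61.9
```

```bash
cat > s.py <<'E'
from h import *
s=bot.sense();q=s['tool_rot'];print(s['time_s'],s['ee_pos'].round(2),'yaw',round(2*np.arctan2(q[2],q[1]),3),s['ft_force'].round(2),s['wrist_torque'].round(3),s['q'][5].round(3))
E
python3 s.py
```

```text
12.0 [ 548.94 -113.25   85.77] yaw 0.752 [0.44 2.81 3.26] [ 0.419  0.018 -0.162] 0.403
```

>>> jog_arm(
  commands=[
    [0, 0.05, 0, 0, 0, 0, 1],
    [0, 0.05, 0, 0, 0, 0, 1],
  ],
)

```text
time_s: 12.2
ee_pos: [549.0, -113.1, 85.8]
tool_rot: [0.0, 0.931, 0.366, 0.0]
ft_force: [0.2, 1.0, 3.6]
opening: 44.5
grip_force: 61.9
```

```bash
python3 s.py
```

```text
12.2 [ 548.99 -113.09   85.78] yaw 0.75 [0.19 0.99 3.58] [ 0.154  0.055 -0.13 ] 0.407
```

>>> jog_arm(
  commands=[
    [0, 0.02, 0, 0, 0, 0.03, 1],
    [0, 0.02, 0, 0, 0, 0.06, 1],
    [0, 0.02, 0, 0, 0, 0.09, 1],
    [0, 0.02, 0, 0, 0, 0.12, 1],
  ],
)

```text
time_s: 12.6
ee_pos: [549.0, -112.9, 85.8]
tool_rot: [0.0, 0.906, 0.422, 0.0]
ft_force: [-0.2, 0.1, 5.6]
opening: 44.4
grip_force: 61.9
```

```bash
python3 s.py
```

```text
12.6 [ 549.02 -112.92   85.79] yaw 0.872 [-0.17  0.12  5.6 ] [ 0.048  0.023 -0.1  ] 0.284
```

>>> jog_arm(
  commands=[
    [0, 0, 0, 0, 0, 0.03, 1],
    [0, 0, 0, 0, 0, 0.06, 1],
    [0, 0, 0, 0, 0, 0.09, 1],
    [0, 0, 0, 0, 0, 0.12, 1],
  ],
)

```text
time_s: 13.0
ee_pos: [549.0, -112.9, 85.8]
tool_rot: [0.0, 0.879, 0.476, 0.0]
ft_force: [-1.4, -0.2, 4.7]
opening: 44.5
grip_force: 61.9
```

```bash
python3 s.py
```

```text
13.0 [ 548.98 -112.87   85.75] yaw 0.992 [-1.4  -0.18  4.71] [-0.053  0.045 -0.115] 0.165
```

>>> jog_arm(
  commands=[
    [0, 0, 0.05, 0, 0, 0.03, 1],
    [0, 0, 0.05, 0, 0, 0.06, 1],
    [0, 0, 0.05, 0, 0, 0.09, 1],
    [0, 0, 0.05, 0, 0, 0.12, 1],
  ],
)

```text
time_s: 13.4
ee_pos: [548.9, -112.8, 86.2]
tool_rot: [-0.0, 0.849, 0.528, -0.0]
ft_force: [0.3, -0.8, 3.9]
opening: 44.5
grip_force: 61.9
```

```bash
python3 s.py
```

```text
13.4 [ 548.93 -112.83   86.21] yaw 1.112 [ 0.34 -0.77  3.92] [-0.108  0.065 -0.059] 0.045
```

>>> jog_arm(
  commands=[
    [0, 0, 0, 0, 0, 0.03, 1],
    [0, 0, 0, 0, 0, 0.06, 1],
    [0, 0, 0, 0, 0, 0.09, 1],
    [0, 0, 0, 0, 0, 0.12, 1],
  ],
)

```text
time_s: 13.8
ee_pos: [548.9, -112.9, 86.2]
tool_rot: [0.0, 0.816, 0.578, -0.0]
ft_force: [-0.2, -1.1, 4.5]
opening: 44.0
grip_force: 61.9
```

>>> jog_arm(
  commands=[
    [0, -0.02, 0, 0, 0, 0.03, 1],
    [0, -0.02, 0, 0, 0, 0.06, 1],
    [0, -0.02, 0, 0, 0, 0.09, 1],
    [0, -0.02, 0, 0, 0, 0.12, 1],
  ],
)

```text
time_s: 14.2
ee_pos: [549.0, -113.1, 86.2]
tool_rot: [0.0, 0.78, 0.626, -0.0]
ft_force: [-0.8, -0.8, 3.6]
opening: 44.6
grip_force: 61.9
```

>>> jog_arm(
  commands=[
    [0, 0, 0, 0, 0, 0.03, 1],
    [0, 0, 0, 0, 0, 0.06, 1],
    [0, 0, 0, 0, 0, 0.09, 1],
    [0, 0, 0, 0, 0, 0.12, 1],
  ],
)

```text
time_s: 14.6
ee_pos: [549.0, -113.1, 86.2]
tool_rot: [0.0, 0.741, 0.671, -0.0]
ft_force: [-0.9, -0.9, 5.3]
opening: 44.4
grip_force: 61.9
```

>>> jog_arm(
  commands=[
    [0, 0, 0, 0, 0, 0.03, 1],
    [0, 0, 0, 0, 0, 0.06, 1],
    [0, 0, 0, 0, 0, 0.09, 1],
    [0, 0, 0, 0, 0, 0.12, 1],
  ],
)

```text
time_s: 15.0
ee_pos: [549.0, -113.0, 86.2]
tool_rot: [-0.0, 0.699, 0.715, 0.0]
ft_force: [-0.8, -1.2, 5.6]
opening: 43.8
grip_force: 61.9
```

>>> jog_arm(
  commands=[
    [0, 0, 0, 0, 0, 0.03, 1],
    [0, 0, 0, 0, 0, 0.06, 1],
    [0, 0, 0, 0, 0, 0.09, 1],
    [0, 0, 0, 0, 0, 0.12, 1],
  ],
)

```text
time_s: 15.4
ee_pos: [549.0, -113.1, 86.3]
tool_rot: [0.0, 0.655, 0.755, -0.0]
ft_force: [-0.5, -1.4, 5.2]
opening: 44.2
grip_force: 61.9
```

```bash
python3 s.py
```

```text
15.4 [ 549.   -113.12   86.26] yaw 1.712 [-0.46 -1.36  5.17] [-0.236  0.029 -0.066] -0.556
```

>>> jog_arm(
  commands=[
    [0, -0.04, 0, 0, 0, 0.03, 1],
    [0, -0.04, 0, 0, 0, 0.06, 1],
    [0, -0.04, 0, 0, 0, 0.09, 1],
    [0, -0.04, 0, 0, 0, 0.12, 1],
  ],
)

```text
time_s: 15.8
ee_pos: [548.9, -113.5, 86.2]
tool_rot: [0.0, 0.609, 0.793, -0.0]
ft_force: [-1.0, -1.0, 4.6]
opening: 44.5
grip_force: 61.9
```

>>> jog_arm(
  commands=[
    [0, -0.03, 0, 0, 0, 0.03, 1],
    [0, -0.03, 0, 0, 0, 0.06, 1],
    [0, -0.03, 0, 0, 0, 0.09, 1],
    [0, -0.03, 0, 0, 0, 0.12, 1],
  ],
)

```text
time_s: 16.2
ee_pos: [548.9, -113.7, 86.2]
tool_rot: [-0.0, 0.56, 0.828, -0.0]
ft_force: [-1.3, -1.5, 4.9]
opening: 44.0
grip_force: 61.9
```

>>> jog_arm(
  commands=[
    [-0.03, -0.03, 0, 0, 0, 0.03, 1],
    [-0.03, -0.03, 0, 0, 0, 0.06, 1],
    [-0.03, -0.03, 0, 0, 0, 0.09, 1],
    [-0.03, -0.03, 0, 0, 0, 0.12, 1],
  ],
)

```text
time_s: 16.6
ee_pos: [548.7, -114.0, 86.2]
tool_rot: [0.0, 0.51, 0.86, 0.0]
ft_force: [-0.4, 0.1, 4.1]
opening: 44.4
grip_force: 61.9
```

```bash
python3 s.py
```

```text
16.6 [ 548.68 -113.98   86.23] yaw 2.072 [-0.45  0.15  4.09] [-0.132  0.048 -0.14 ] -0.918
```

>>> jog_arm(
  commands=[
    [0, 0, 0, 0, 0, 0.03, 1],
    [0, 0, 0, 0, 0, 0.06, 1],
    [0, 0, 0, 0, 0, 0.09, 1],
    [0, 0, 0, 0, 0, 0.12, 1],
  ],
)

```text
time_s: 17.0
ee_pos: [548.6, -114.0, 86.2]
tool_rot: [-0.0, 0.457, 0.889, -0.0]
ft_force: [-1.3, -0.1, 4.2]
opening: 44.0
grip_force: 61.9
```

```bash
python3 s.py
```

```text
17.0 [ 548.57 -113.99   86.19] yaw 2.192 [-1.3  -0.06  4.25] [-0.212  0.15  -0.113] -1.038
```

>>> jog_arm(
  commands=[
    [-0.02, 0, 0, 0, 0, 0.03, 1],
    [-0.02, 0, 0, 0, 0, 0.06, 1],
    [-0.02, 0, 0, 0, 0, 0.09, 1],
    [-0.02, 0, 0, 0, 0, 0.12, 1],
  ],
)

```text
time_s: 17.4
ee_pos: [548.5, -114.1, 86.2]
tool_rot: [0.0, 0.403, 0.915, -0.0]
ft_force: [0.2, -1.6, 3.9]
opening: 44.1
grip_force: 61.9
```

>>> jog_arm(
  commands=[
    [-0.02, -0.02, 0, 0, 0, 0.03, 1],
    [-0.02, -0.02, 0, 0, 0, 0.06, 1],
    [-0.02, -0.02, 0, 0, 0, 0.09, 1],
    [-0.02, -0.02, 0, 0, 0, 0.12, 1],
  ],
)

```text
time_s: 17.8
ee_pos: [548.1, -113.8, 85.9]
tool_rot: [-0.0, 0.347, 0.938, 0.0]
ft_force: [-0.7, 0.4, 1.4]
opening: 44.2
grip_force: 62.0
```

>>> jog_arm(
  commands=[
    [0, 0, 0, 0, 0, 0, 1],
    [0, 0, 0, 0, 0, 0, 1],
  ],
)

```text
time_s: 18.0
ee_pos: [548.1, -113.9, 86.0]
tool_rot: [-0.0, 0.348, 0.937, 0.0]
ft_force: [-0.4, 1.7, 2.3]
opening: 44.2
grip_force: 61.9
```

```bash
python3 s.py
```

```text
18.0 [ 548.06 -113.88   86.03] yaw 2.43 [-0.44  1.73  2.3 ] [ 0.359  0.106 -0.023] -1.276
```

>>> jog_arm(
  commands=[
    [0, 0.03, -0.05, 0, 0, 0, 1],
    [0, 0.03, -0.1, 0, 0, -0.06, 1],
    [0.01, 0.04, -0.12, 0, 0, -0.12, 1],
    [0.02, 0.04, -0.14, 0, 0, -0.18, 1],
    [0.02, 0.04, -0.15, 0, 0, -0.24, 1],
  ],
)

```text
time_s: 18.5
ee_pos: [548.7, -113.8, 84.8]
tool_rot: [0.0, 0.459, 0.888, 0.0]
ft_force: [0.6, 2.4, 2.4]
opening: 43.9
grip_force: 61.8
```

```bash
python3 s.py
```

```text
18.5 [ 548.73 -113.82   84.85] yaw 2.187 [0.57 2.4  2.44] [ 0.165 -0.071  0.065] -1.032
```

>>> jog_arm(
  commands=[
    [0, 0.03, -0.01, 0, 0, -0.06, 1],
    [0, 0.05, -0.03, 0, 0, -0.12, 1],
    [0, 0.05, -0.04, 0, 0, -0.18, 1],
    [0, 0.05, -0.06, 0, 0, -0.24, 1],
    [0, 0.05, -0.07, 0, 0, -0.3, 1],
  ],
)

```text
time_s: 19.0
ee_pos: [548.8, -113.6, 84.2]
tool_rot: [0.001, 0.587, 0.81, -0.0]
ft_force: [1.6, 0.6, 2.1]
opening: 44.2
grip_force: 61.8
```

```bash
python3 s.py
```

```text
19.0 [ 548.78 -113.64   84.2 ] yaw 1.887 [1.58 0.59 2.15] [-0.07  -0.108  0.062] -0.732
```

>>> jog_arm(
  commands=[
    [0.02, 0.02, -0.01, 0, 0, -0.06, 1],
    [0.03, 0.02, -0.03, 0, 0, -0.12, 1],
    [0.03, 0.02, -0.04, 0, 0, -0.18, 1],
    [0.03, 0.02, -0.06, 0, 0, -0.24, 1],
    [0.03, 0.02, -0.07, 0, 0, -0.3, 1],
  ],
)

```text
time_s: 19.5
ee_pos: [549.1, -113.6, 83.5]
tool_rot: [0.001, 0.701, 0.713, -0.0]
ft_force: [0.1, -0.3, 2.1]
opening: 44.4
grip_force: 61.8
```

```bash
python3 s.py
```

```text
19.5 [ 549.09 -113.55   83.51] yaw 1.587 [ 0.06 -0.34  2.14] [-0.089 -0.052  0.07 ] -0.431
```

>>> jog_arm(
  commands=[
    [0, 0, -0.01, 0, 0, -0.06, 1],
    [0, 0, -0.03, 0, 0, -0.12, 1],
    [0, 0, -0.04, 0, 0, -0.18, 1],
    [0, 0, -0.06, 0, 0, -0.24, 1],
  ],
)

```text
time_s: 19.9
ee_pos: [549.0, -113.6, 82.9]
tool_rot: [0.001, 0.782, 0.624, 0.0]
ft_force: [0.1, -0.8, 3.2]
opening: 44.3
grip_force: 61.8
```

```bash
python3 s.py
```

```text
19.9 [ 549.04 -113.58   82.9 ] yaw 1.347 [ 0.05 -0.83  3.24] [-0.184  0.02  -0.029] -0.191
```

>>> jog_arm(
  commands=[
    [0, 0, -0.01, 0, 0, -0.05, 1],
    [0, 0, -0.02, 0, 0, -0.1, 1],
    [0, 0, -0.03, 0, 0, -0.15, 1],
    [0, 0, -0.03, 0, 0, -0.2, 1],
  ],
)

```text
time_s: 20.3
ee_pos: [549.1, -113.3, 82.6]
tool_rot: [0.0, 0.84, 0.543, 0.0]
ft_force: [0.9, -0.1, 2.6]
opening: 44.4
grip_force: 61.7
```

```bash
python3 s.py
```

```text
20.3 [ 549.05 -113.3    82.57] yaw 1.148 [ 0.93 -0.09  2.58] [ 0.091 -0.096  0.04 ] 0.009
```

>>> jog_arm(
  commands=[
    [0, 0, -0.01, 0, 0, -0.04, 1],
    [0, 0, -0.01, 0, 0, -0.08, 1],
    [0, 0, -0.02, 0, 0, -0.1, 1],
  ],
)

```text
time_s: 20.6
ee_pos: [549.1, -113.3, 82.4]
tool_rot: [0.0, 0.866, 0.501, 0.0]
ft_force: [0.9, -0.2, 3.4]
opening: 44.3
grip_force: 61.7
```

```bash
python3 s.py
```

```text
20.6 [ 549.14 -113.28   82.43] yaw 1.049 [ 0.86 -0.18  3.4 ] [ 0.065 -0.181  0.066] 0.108
```

>>> jog_arm(
  commands=[
    [0, 0, -0.01, 0, 0, -0.04, 1],
    [0, 0, -0.01, 0, 0, -0.08, 1],
    [0, 0, -0.02, 0, 0, -0.1, 1],
  ],
)

```text
time_s: 20.9
ee_pos: [549.1, -113.2, 82.2]
tool_rot: [0.0, 0.89, 0.457, 0.0]
ft_force: [1.0, 0.1, 3.2]
opening: 44.2
grip_force: 61.7
```

```bash
python3 s.py
```

```text
20.9 [ 549.08 -113.25   82.2 ] yaw 0.949 [1.01 0.06 3.23] [ 0.078 -0.23   0.074] 0.207
```

>>> jog_arm(
  commands=[
    [0, 0, -0.01, 0, 0, -0.04, 1],
    [0, 0, -0.01, 0, 0, -0.07, 1],
    [0, 0, -0.01, 0, 0, -0.07, 1],
  ],
)

```text
time_s: 21.2
ee_pos: [549.0, -113.2, 82.0]
tool_rot: [0.0, 0.905, 0.426, 0.0]
ft_force: [1.3, 1.2, 2.4]
opening: 44.4
grip_force: 61.8
```

```bash
python3 s.py
```

```text
21.2 [ 548.96 -113.23   82.04] yaw 0.88 [1.27 1.24 2.4 ] [ 0.002 -0.287  0.041] 0.277
```

>>> jog_arm(
  commands=[
    [0.02, 0, -0.01, 0, 0, -0.04, 1],
    [0.03, 0.02, -0.01, 0, 0, -0.07, 1],
    [0.03, 0.02, -0.01, 0, 0, -0.07, 1],
  ],
)

```text
time_s: 21.5
ee_pos: [549.2, -113.0, 81.9]
tool_rot: [0.0, 0.919, 0.394, 0.0]
ft_force: [1.3, 1.4, 2.7]
opening: 44.2
grip_force: 61.8
```

```bash
python3 s.py
```

```text
21.5 [ 549.18 -113.04   81.92] yaw 0.81 [1.29 1.38 2.71] [-0.016 -0.237  0.131] 0.346
```

>>> jog_arm(
  commands=[
    [0, 0, 0, 0, 0, -0.03, 1],
    [0, 0, 0, 0, 0, -0.05, 1],
    [0, 0, 0, 0, 0, -0.05, 1],
  ],
)

```text
time_s: 21.8
ee_pos: [549.2, -113.0, 81.9]
tool_rot: [0.0, 0.929, 0.371, 0.0]
ft_force: [0.8, 1.0, 2.5]
opening: 44.3
grip_force: 61.8
```

```bash
python3 s.py
```

```text
21.8 [ 549.21 -112.97   81.89] yaw 0.759 [0.8  1.04 2.55] [-0.004 -0.346  0.108] 0.397
```

>>> jog_arm(
  commands=[
    [0, 0, 0, 0, 0, -0.03, 1],
    [0, 0, 0, 0, 0, -0.05, 1],
    [0, 0, 0, 0, 0, -0.05, 1],
  ],
)

```text
time_s: 22.1
ee_pos: [549.2, -113.0, 81.9]
tool_rot: [0.0, 0.938, 0.347, 0.0]
ft_force: [1.9, 0.5, 2.3]
opening: 43.9
grip_force: 61.8
```

```bash
python3 s.py
```

```text
22.1 [ 549.2  -112.98   81.89] yaw 0.709 [1.88 0.54 2.34] [-0.012 -0.496  0.14 ] 0.448
```

>>> jog_arm(
  commands=[
    [0.03, 0, 0, 0, 0, -0.03, 1],
    [0.04, 0, 0, 0, 0, -0.05, 1],
    [0.04, 0, 0, 0, 0, -0.05, 1],
  ],
)

```text
time_s: 22.4
ee_pos: [549.3, -113.0, 81.8]
tool_rot: [-0.0, 0.946, 0.324, -0.0]
ft_force: [0.8, 0.4, 3.3]
opening: 44.5
grip_force: 61.8
```

```bash
python3 s.py
```

```text
22.4 [ 549.3  -112.96   81.77] yaw 0.66 [0.75 0.36 3.33] [-0.156 -0.218  0.241] 0.497
```

>>> jog_arm(
  commands=[
    [0, 0, 0, 0, 0, 0, 1],
  ],
)

```text
time_s: 22.5
ee_pos: [549.3, -112.9, 81.8]
tool_rot: [-0.0, 0.946, 0.324, -0.0]
ft_force: [0.9, 0.4, 2.6]
opening: 44.3
grip_force: 61.8
```

Run:
```python
from h import *
for i in range(6):
    s=bot.sense();print(s['ft_force'].round(2),s['wrist_torque'].round(3)); bot.capture('side')
a=snap('wrist','w6.png')
cv2.imwrite('pics/m6.png',cv2.resize(a[170:320,170:340],None,fx=4,fy=4,interpolation=2)[:,:,::-1])
```

```text
[0.89 0.44 2.63] [-0.122 -0.234  0.176]
[ 1.07 -1.07  2.78] [-0.146 -0.165  0.233]
[-0.26 -0.04  3.56] [-0.114 -0.157  0.247]
[ 0.37 -0.3   3.84] [-0.145 -0.128  0.201]
[0.5  0.36 2.53] [-0.113 -0.121  0.219]
[ 0.88 -1.03  2.75] [-0.215 -0.163  0.177]
```

View pics/m6.png

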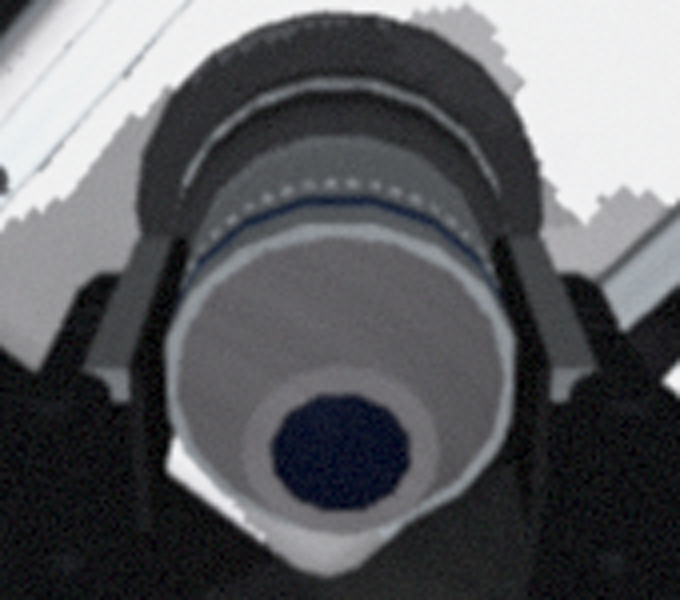

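The objective sits low on the nosepiece, centred between the pads. Heights match the flush position and torque averages 0.21 N m. A small extra nip brings it mid-range.

>>> jog_arm(
  commands=[
    [0, 0, 0, 0, 0, -0.02, 1],
    [0, 0, 0, 0, 0, -0.02, 1],
  ],
)

```text
time_s: 23.05
ee_pos: [549.4, -112.9, 81.8]
tool_rot: [-0.0, 0.949, 0.314, -0.0]
ft_force: [-0.5, -0.1, 3.1]
opening: 44.0
grip_force: 61.8
```

Run:
```python
from h import *
w=[];f=[]
for i in range(8):
    s=bot.sense();w.append(s['wrist_torque']);f.append(s['ft_force']); bot.capture('side')
print(np.mean(w,0),np.mean(f,0),s['ee_pos'])
```

```text
[-0.18048731 -0.04923143  0.24095566] [ 0.05800613 -0.51459637  2.91413542] [ 549.38752996 -112.90979889   81.78443995]
```

>>> jog_arm(
  commands=[
    [0, 0, 0.07, 0, 0, 0, 1],
    [0, 0, 0.15, 0, 0, 0, 1],
    [0, 0, 0.15, 0, 0, 0, 1],
    [0, 0, 0.15, 0, 0, 0, 5],
    [0, 0, 0.15, 0, 0, 0, 6],
  ],
)

```text
time_s: 23.95
ee_pos: [549.2, -112.7, 83.0]
tool_rot: [-0.0, 0.949, 0.314, -0.0]
ft_force: [-0.2, 0.2, -0.3]
opening: 60.1
grip_force: 0.0
```

>>> jog_arm(
  commands=[
    [0, 0, 0, 0, 0, 0, 7.6],
    [0, 0, 0, 0, 0, 0, 7.6],
    [0, 0, 0, 0, 0, 0, 7.6],
    [0, 0, 1, 0, 0, 0, 7.6],
    [0, 0, 2, 0, 0, 0, 7.6],
  ],
)

```text
time_s: 24.45
ee_pos: [549.5, -112.9, 104.2]
tool_rot: [-0.0, 0.949, 0.314, 0.0]
ft_force: [0.5, -0.1, 0.4]
opening: 75.9
grip_force: 0.0
```

>>> jog_arm(
  commands=[
    [0, 0, 2, 0, 0, 0, 7.6],
    [0, 0, 4, 0, 0, 0, 7.6],
    [0, 0, 6, 0, 0, 0, 7.6],
    [-1.5, -1.5, 8, 0, 0, 0, 7.6],
    [-4, -4, 8, 0, 0, 0, 7.6],
  ],
)

```text
time_s: 24.95
ee_pos: [510.8, -153.1, 186.9]
tool_rot: [0.002, 0.949, 0.316, 0.002]
ft_force: [0.2, -0.3, 0.0]
opening: 76.2
grip_force: 0.0
```

```bash
python3 s.py
python3 - <<'E'
from h import *
a=snap('wrist','w7.png');b=snap('side','s7.png')
c=cv2.resize(b[170:270,230:330],None,fx=4,fy=4,interpolation=2);d=cv2.resize(a[60:260,150:350],None,fx=2,fy=2,interpolation=2)
cv2.imwrite('pics/m7.png',np.hstack([c,d])[:,:,::-1])
E
```

```text
24.95 [ 510.77 -153.09  186.87] yaw 0.642 [ 0.17 -0.34  0.01] [-0.011 -0.013 -0.023] 0.415
```

View pics/m7.png

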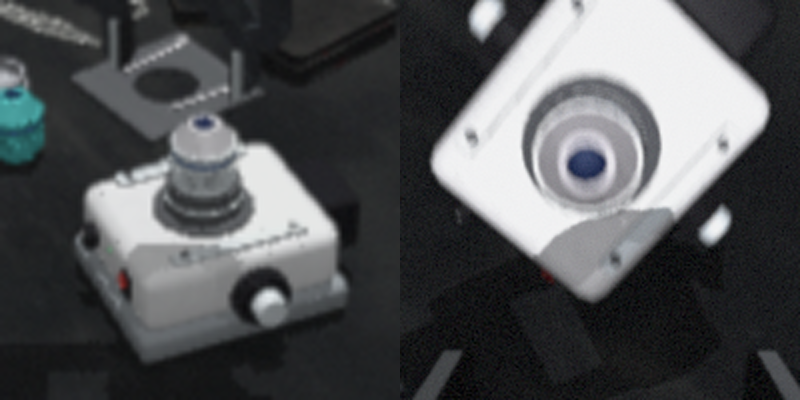

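The pictures show the objective upright and seated on the nosepiece, lens up (side crop (203,122)), with the gripper clear of it. I'm handing it in.

>>> jog_arm(
  commands=[
    [0, 0, 0, 0, 0, 0, 7.6],
    [0, 0, 0, 0, 0, 0, 7.6],
  ],
)

```text
time_s: 25.25
ee_pos: [509.8, -152.6, 183.7]
tool_rot: [0.0, 0.949, 0.315, 0.0]
ft_force: [0.6, -0.0, 0.1]
opening: 76.0
grip_force: 0.0
```

```bash
python3 -c "
from station import bot
print(bot.finish_job())"
```

```text
the job is handed in; nothing more can be done
None
```

The objective is screwed into the nosepiece, lens up: it was turned backward until it dropped, then forward until flush by the measured height and nipped to about 0.24 N m, then released; the job was handed in at about 25 s, and no verdict was returned.

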